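# Clip the lifting handle onto the die and set the die on the bolster plate

### The job

Take the lifting handle out of its wooden stand and push its snap hook down over the top bar of the staple on the die in the tray, gently and feeling your way, until the sprung gate snaps shut behind the bar. Then lift the die out of the tray by the handle, set it down softly and flat in the middle of the round steel plate, and let go with the hook still clipped on. Do not ram the hook against the die, and leave the other things on the bench where they are.

Things in the scene. Friction and masses are not known exactly. Their poses are not given: they have to be found in the camera images.
- hook: lifting handle with snap hook, loose, 0.18 kg, upright in the stand's slot (22 mm deep in it, 2 mm play along it): a wooden grip over a rectangular loop of 10 mm round steel bar lying in its xz plane. Origin: lowest point of the loop, under the grip's middle; z up, x from the gate's hinge to the nose. Nose leg x 6.5 to 16.5, its round end at z 0; hinge leg x -35 to -25; underside of the cross-piece z 28.5
- hook_grip (a point): middle of the flat wooden grip, at x 0, y 0, z 69 mm in the hook's frame; the grip is 60 long (x), 16 thick (y), 34 high, and sticks out 13 mm past the nose leg but not past the hinge leg: so the ends are told apart
- hook_eye (a point): centre of the loop, at x -10, y 0, z 18 mm in the hook's frame. The 8 mm bar gets in only close to the nose leg: with its centre at hook x 0.5 to 2.5 (2.5 touches the nose leg) the gate snaps under it when the bar's centre is about 21 to 23.5 mm above the loop's lowest point; at 24.5 it hits the cross-piece. Nearer the hinge it jams under the cross-piece with the gate still open
- gate (a joint): sprung gate closing the bottom of the loop: 6 mm round bar hinged at hook x -27, z 5, reaching to x 5, 1.5 mm short of the nose leg. 0 = shut; grows as it is pushed up into the loop, to 1.15 rad; 0.6 lets the bar by if that touches the nose leg. Opens inward only; about 4 N at its tip starts it, 6 to 10 N opens it wide enough for the bar, and its spring shuts it
- die: the die, loose, about 0.65 kg: a steel block 56 (x) by 64 (y) by 24 high; on it a 4 mm foot plate (20 by 62) carrying a staple of 8 mm round bar, the only one on the bench. Origin: centre of its underside, z up
- die_bar (a point): nominal middle of the centre line of the staple's top bar, 66 mm above the die's underside, y along the bar, 40 mm clear between its legs. Only nominal: the staple is clamped differently each time, so that the real bar is up to 8 mm off it along die x (either way) and up to 6 mm higher or lower; find it by feel or sight. Under the bar 28 to 40 mm are clear
- tray: the fixed plywood tray, 74 (x) by 82 (y) by 16 high, walls and floor 7 thick, in which the die sits with 2 mm play; it must be lifted 9 mm to be clear of it. Origin: centre of its underside
- stand: the fixed wooden block, 110 (x) by 56 (y) by 30 high, with the slot for the hook, 56 by 12.5 and 22 deep. Origin: centre of its underside
- plate: the fixed round steel bolster plate, 140 across, 10 thick. Origin: centre of its underside
- blanks: bystander: stack of brass discs 36 across, 24 high; origin at its underside
- nut: bystander: flanged steel nut 38 across, 22 high; origin at its underside
- plain_die: bystander: steel block 75 by 75 by 30 high with a hole and no staple; origin at its underside
- hammer: bystander: hammer lying on the bench
- casting: bystander: ornamental plate 100 by 150 with a bail handle, 31 high
- wrench: bystander: wrench lying on the bench
- oilcan: bystander: green can 60 across, 130 high
Things that resemble listed ones, but are neither listed nor needed, are in the scene too. What is shaped like the hook but green, purple or yellow is not meant.

How it is judged:
On the way, in this order (a step that is already met when the one before it is completed fails the run):
1. the hook is clipped on: the staple's bar is inside the loop and the gate is shut, with the die still down in its tray (value of joint gate below 0.08 rad and x of die in the frame of hook between -0.034 and 0.016 m and y of die in the frame of hook between -0.03 and 0.03 m and z of die in the frame of hook above -0.0598 m and z of die in the frame of tray below 0.012 m and horizontal distance between die and tray below 0.012 m), for 0.2 s.
2. the die hangs from the hook, lifted clear of the tray by the handle held in the gripper (value of joint gate below 0.12 rad and z of die in the frame of tray above 0.03 m and contact force between hook and die above 3 N and contact force between the fingers and hook above 1 N and contact force between the fingers and die below 0.5 N), for 0.2 s.
At the end, for the whole second after the job is handed in: the die stands flat and at rest on the plate, its middle within 25 mm of the plate's, the hook let go, at rest and still clipped on: gate shut (under 0.12 rad), the loop's centre within 52 mm of the staple's nominal bar point (value of joint gate below 0.12 rad and distance between hook_eye and die_bar below 0.052 m and horizontal distance between die and plate below 0.025 m and z of die in the frame of plate between 0.007 and 0.013 m and angle between die's own z axis and vertical below 0.08 rad and linear speed of die below 0.03 m/s and linear speed of hook below 0.05 m/s); the robot touches nothing.
It fails at once if the held hook is pressed or jerked against the die with more than 30 N (contact force between hook and die above 30 N and contact force between the fingers and hook above 0.5 N).
It fails at once if the die is dropped or banged on the plate (over 60 N) (contact force between die and plate above 60 N).
It fails at once if a bystander is moved more than 30 mm (distance of any of blanks, nut, plain_die, hammer, casting, wrench, oilcan from where it was at the start of the episode above 0.03 m).
It also fails if it takes over 70 s, if anything falls off the work surface, if the arm or the gripper's body presses on something with over 40 N, if the wrist force passes 120 N, or if a joint passes its speed limit or range.

### The arm

A 7-joint arm with a two-finger parallel gripper is mounted at the origin on the work surface. World frame = base frame: x ahead of the robot, y to its left, z up, the work surface at z = 0. Lengths are in m, angles in rad, forces in N, time in s.
With the tool pointing down it reaches from about 0.4 to 0.925 m from the base axis. Payload 5.6 kg.
Tool frame: the origin (TCP) lies at the very end of the fingers, on their centre line; the grasp point (between the pads) lies 19 mm behind it (manip.grip_depth is the z of the grasp point in the tool frame, in m); z points along the fingers, y is the direction in which the jaws open and shut (so a half turn about z gives the same grasp; the last joint's range is limited). The gripper opens to 85 mm and grips with 20 to 120 N. Pads are 22 mm wide; open, the fingers measure 114 mm over their backs; the gripper's body (76 mm by 85 mm) begins 54 mm behind the grasp point. The pads swing forward as they close: fully open they stand 13 mm farther back than shut.
Start: joints at [-1.278, 0.468, -0.012, 1.603, 0.006, 1.071, -0.056], TCP at [0.214, 0.614, 0.231] pointing down, gripper open.
Joint ranges: [-2.53, 2.53], [-0.31, 2.02], [-1.57, 1.55], [0.28, 2.44], [-1.29, 4.43], [0.15, 1.84], [-2.92, 2.92]. Speed limits (rad/s): [2.57, 2.57, 3.14, 3.14, 3.14, 3.14, 3.14].

### API

Orientations are given as a rotation vector (axis times angle).
In Python, from station import manip, imaging gives the robot as it stands.
- The arm moves only by the tool step_arm, never from a script. Its argument "moves" is a list of rows, each a list of 3 entries, a list of its own where there are three numbers: the shift along the tool's x, y, z in mm, then the turn about the tool's z in degrees, then the closure, from 0 (fully open) to 1 (shut). A call has 1 to 10 rows; each row is the pose to reach, as a shift and turn from the pose commanded when the call began, along the tool's axes at that moment; what a row does not reach only later rows make up. A row lasts 1/8 s, in which the tool goes at most 62.5 mm and 10.7 degrees, less where a joint would pass 70% of its speed; a pose out of reach is approached as far as the arm can. A call with a gripper value outside its range is refused whole. The fingers move at their own pace and stop on an object; "force" is the grip in N (left out, the last holds). Time passes only in rows, so rows that repeat a pose let the fingers close. It gives the time, the measured TCP pose, the force and the opening at its end, in the units of the state.
- manip.state(): the state, without advancing time (a new reading comes with each control period).
- imaging.snapshot(name): name is "scene" or "top" or "wrist"; returns a dict with "pixels" (420x560x3 uint8, blue, green, red), "K" (3x3 intrinsics, pixels), "k1" (the pictures are not rectified: a ray, as slopes to the right and down, at radius r is drawn at 1 + k1 r^2 times it, then the intrinsics apply), "camera_from_world" (4x4, takes a point from world to camera coordinates); the wrist camera has in their place "tool_from_camera" (4x4, takes a point from camera to tool coordinates, whose origin is the TCP and whose axes are the flange's). Camera axes: x right, y down, z forward; pixel columns grow to the right and rows downward; lengths in m; the calibration is good to about 2 mm. A picture is of the moment at which its call begins: read the wrist's pose just before it. There is no depth.
- manip.close_job(): hands the job in, once; it reports no verdict.
The state is a dict: "time_s": time; "qpos": joint angles; "dq": joint speeds; "joint_torque": joint torques, N m; "position": TCP position; "tcp_rot": TCP orientation; "wrist_force": force on the tool from outside, world axes, zero at the start; "wrist_torque": the same for the moment, N m; "finger_gap": finger opening in m.
Only numpy, scipy, OpenCV 4.12 (cv2) and the standard library are available. Lean on these libraries where they do the work, as an engineer would, in place of code of your own. Each camera call takes 0.05 s, during which the arm holds its last target. There are 200 camera calls.

## Working session

There is one attempt and no reset: what is moved stays moved. The work goes in short steps, Python scripts to look and compute and a tool call to move; the robot and the scene stay as the last step left them, time stands still between calls to the robot, and variables do not carry over. Pictures are saved under pics/ and viewed, about 8 in all and at most 12, crops included, and the job is handed in when it is done.

Besides the shell and the picture viewer there is one more tool, called after "Request:" as a command line: name --argument value ..., lists and objects as JSON in quotes. step_arm: Moves the arm, as the interface text tells. Its arguments: {"type":"object","properties":{"moves":{"type":"array","items":{"type":"array"}},"force":{"type":"number"}},"required":["moves"]}

```bash
mkdir -p pics; ls
cat > h.py <<'E'
import numpy as np, cv2
from station import manip, imaging
from scipy.spatial.transform import Rotation as R
def snap(n):
    s=manip.state(); d=imaging.snapshot(n); d['n']=n
    if n=='wrist':
        T=np.eye(4);T[:3,:3]=R.from_rotvec(s['tcp_rot']).as_matrix();T[:3,3]=s['position']
        d['W']=T@np.array(d['tool_from_camera'])
    else: d['W']=np.linalg.inv(np.array(d['camera_from_world']))
    d['K']=np.array(d['K']); return d
def ray(d,u,v):
    K=d['K']; p=cv2.undistortPoints(np.array([[[u,v]]],float),K,np.array([d['k1'],0,0,0,0.]))[0,0]
    return d['W'][:3,3], d['W'][:3,:3]@np.array([p[0],p[1],1])
def onz(d,u,v,z):
    o,r=ray(d,u,v); return o+r*(z-o[2])/r[2]
def proj(d,P):
    c=np.linalg.inv(d['W']); rv=cv2.Rodrigues(c[:3,:3])[0]
    return cv2.projectPoints(np.array(P,float).reshape(-1,1,3),rv,c[:3,3],d['K'],np.array([d['k1'],0,0,0,0.]))[0][:,0]
def tri(*l):
    A=np.zeros((3,3));b=np.zeros(3)
    for d,u,v in l:
        o,r=ray(d,u,v);r=r/np.linalg.norm(r);M=np.eye(3)-np.outer(r,r);A+=M;b+=M@o
    return np.linalg.solve(A,b)
E
python3 - <<'E'
from h import *
import pickle
for n in('scene','top','wrist'):
    d=snap(n); cv2.imwrite(f'pics/{n}0.png',d['pixels']); pickle.dump(d,open(n+'0.pkl','wb'))
    print(n,d['W'][:3,3],d['k1'],d['K'][0,0])
print(manip.state(),manip.grip_depth)
E
```

```text
pics
scene [1.74246000e+00 1.70977090e-03 1.05742007e+00] -0.011133594570579131 499.2164336745124
top [ 0.42707396 -0.00513729  1.39157493] -0.11682583294841041 414.2847543587943
wrist [0.14543499 0.63722206 0.37343109] 0.01379972232060771 295.54310146632656
{'time_s': 0.15, 'qpos': array([-1.27802413,  0.46818129, -0.01158322,  1.60340563,  0.00595631,
        1.07141806, -0.05629874]), 'dq': array([ 7.31538610e-04, -1.23802729e-03, -3.17697043e-05, -3.00788283e-03,
        1.18163924e-03, -6.52587147e-04, -8.87544572e-04]), 'joint_torque': array([ 9.67584092e-04, -5.32796144e+01,  2.16379756e-02, -2.51551509e+01,
        1.15162609e-02,  5.57953652e-03, -5.97415962e-06]), 'position': array([0.21409091, 0.61327405, 0.23055565]), 'tcp_rot': array([-5.25087862e-01, -3.09724160e+00,  2.15036780e-03]), 'wrist_force': array([-0.41122798, -0.19649065,  0.37397304]), 'wrist_torque': array([-0.03403256, -0.04019757,  0.02033872]), 'finger_gap': 0.08550015033160827} -0.0187
```

View pics/top0.png

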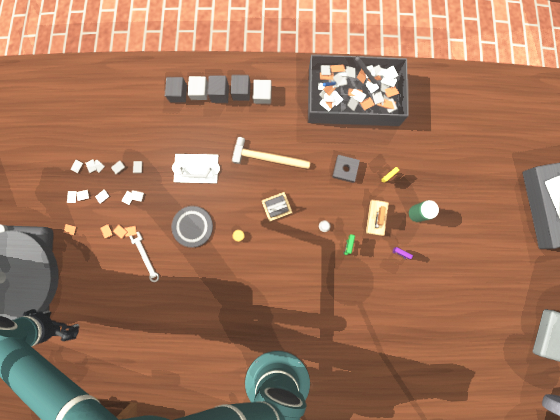

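View pics/scene0.png

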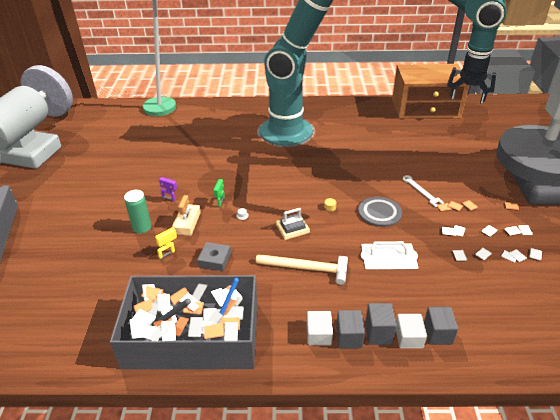

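Top view: hook and stand near (378,218), die in its tray near (277,207), plate near (192,227). Next I zoom in on these.

Run:
```python
from h import *
import pickle
t=pickle.load(open('top0.pkl','rb'));s=pickle.load(open('scene0.pkl','rb'))
def c(d,u,v,w,h,k): return cv2.resize(d['pixels'][v:v+h,u:u+w],None,fx=k,fy=k,interpolation=cv2.INTER_CUBIC)
a=np.hstack([c(t,355,190,50,50,8),c(t,252,182,50,50,8)])
b=np.hstack([c(s,160,185,50,50,8)[:,:],c(s,265,195,50,50,8)])
cv2.imwrite('pics/crop1.png',cv2.resize(np.vstack([a,b]),(600,600)))
# plate
p=onz(t,192,227,.01);print('plate',p)
print('stand',onz(t,378,218,.03),'tray',onz(t,277,207,.02))
```

```text
plate [0.50662513 0.30039205 0.01      ]
stand [ 0.55233369 -0.31941819  0.03      ] tray [0.58089855 0.01630128 0.02      ]
```

View pics/crop1.png

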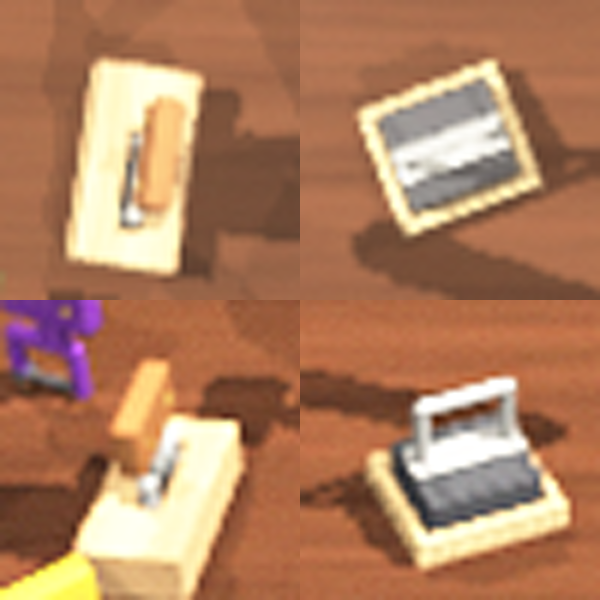

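```bash
cat >> h.py <<'E'
def to(x,y,z,yaw_y):
    """shift (mm) + turn (deg) to world TCP x,y,z, tool y axis along heading yaw_y (deg, mod 180)"""
    s=manip.state(); M=R.from_rotvec(s['tcp_rot']).as_matrix()
    sh=M.T@(np.array([x,y,z])-s['position'])*1000
    cur=np.degrees(np.arctan2(M[1,1],M[0,1])); dy=(yaw_y-cur+90)%180-90
    print('shift',sh.round(1),'turn',round(-dy,1),'| y heading',round(cur,1),'z',M[:,2].round(3),'t',s['time_s'],'pos',s['position'].round(4),'F',s['wrist_force'].round(1),'q7',s['qpos'][6].round(2),'gap',s['finger_gap'].round(4))
E
python3 - <<'E'
from h import *
import pickle
t=pickle.load(open('top0.pkl','rb'))
for L,z in(([(95,60),(205,75),(180,275),(65,258)],.03),):
    P=np.array([onz(t,355+u/6,190+v/6,z) for u,v in L]);print(P.round(4),P.mean(0));
    for a,b in((0,1),(1,2),(2,3),(3,0)):
        e=P[b]-P[a];print(np.linalg.norm(e).round(3),np.degrees(np.arctan2(e[1],e[0])).round(1))
L=[(360,115),(495,60),(543,185),(408,236)];P=np.array([onz(t,252+(u-300)/6,182+v/6,.016) for u,v in L]);print(P.round(4),P.mean(0));
for a,b in((0,1),(1,2),(2,3),(3,0)):
        e=P[b]-P[a];print(np.linalg.norm(e).round(3),np.degrees(np.arctan2(e[1],e[0])).round(1))
w=pickle.load(open('wrist0.pkl','rb')); print(np.array(w['tool_from_camera']).round(3))
to(.52,-.32,.25,80)
E
```

```text
[[ 0.6118 -0.2951  0.03  ]
 [ 0.6052 -0.3569  0.03  ]
 [ 0.4938 -0.3432  0.03  ]
 [ 0.5016 -0.2792  0.03  ]] [ 0.55308958 -0.31858105  0.03      ]
0.062 -96.1
0.112 173.0
0.064 83.1
0.111 -8.2
[[ 0.5996  0.0671  0.016 ]
 [ 0.6326 -0.0073  0.016 ]
 [ 0.5632 -0.0359  0.016 ]
 [ 0.5327  0.0383  0.016 ]] [0.58203817 0.01555287 0.016     ]
0.081 -66.1
0.075 -157.7
0.08 112.3
0.073 23.3
[[-0.001 -0.958 -0.288  0.073]
 [ 1.    -0.001 -0.001 -0.   ]
 [ 0.001 -0.288  0.958 -0.143]
 [ 0.     0.     0.     1.   ]]Traceback (most recent call last):
  File "<stdin>", line 12, in <module>
  File "h.py", line 29, in to
    print('shift',sh.round(1),'turn',round(-dy,1),'| y heading',round(cur,1),'z',M[:,2].round(3),'t',s['time_s'],'pos',s['position'].round(4),'F',s['wrist_force'].round(1),'q7',s['qpos'][6].round(2),'gap',s['finger_gap'].round(4))
                                                                                                                                                                                                             ^^^^^^^^^^^^^^^^^^^^^
AttributeError: 'float' object has no attribute 'round'
```

```bash
sed -i "s/s\['finger_gap'\].round(4)/round(s['finger_gap'],4)/" h.py
python3 - <<'E'
from h import *
to(.53,-.318,.26,82.3)
E
```

```text
shift [-605.2 -775.2  -28.3] turn -11.5 | y heading 70.8 z [-0.    -0.001 -1.   ] t 0.15 pos [0.2141 0.6133 0.2306] F [-0.4 -0.2  0.4] q7 -0.06 gap 0.0855
```

Request:
step_arm --moves '[[[-422, -343, -28], -5, 0], [[-422, -343, -28], -5, 0], [[-422, -343, -28], -5, 0], [[-422, -343, -28], -5, 0], [[-422, -343, -28], -5, 0], [[-422, -343, -28], -5, 0], [[-422, -343, -28], -5, 0], [[-422, -343, -28], -5, 0], [[-605, -775, -28], -11.5, 0], [[-605, -775, -28], -11.5, 0]]'

```text
time_s: 1.4
position: [0.4895, 0.0622, 0.2575]
tcp_rot: [0.211, 3.134, -0.0]
wrist_force: [1.2, 0.1, 0.0]
finger_gap: 0.0856
```

Run:
```python
from h import *
to(.53,-.318,.26,82.3)
```

```text
shift [ -91.  -371.4   -2.5] turn 0.0 | y heading 82.3 z [ 0. -0. -1.] t 1.4 pos [0.4895 0.0622 0.2575] F [1.2 0.1 0. ] q7 1.3 gap 0.0856
```

Request:
step_arm --moves '[[[-91, -371, -2], 0, 0], [[-91, -371, -2], 0, 0], [[-91, -371, -2], 0, 0], [[-91, -371, -2], 0, 0], [[-91, -371, -2], 0, 0], [[-91, -371, -2], 0, 0], [[-91, -371, -2], 0, 0], [[-91, -371, -2], 0, 0]]'

```text
time_s: 2.4
position: [0.5293, -0.3153, 0.2589]
tcp_rot: [-0.213, -3.133, -0.001]
wrist_force: [-0.2, 0.0, -0.3]
finger_gap: 0.0853
```

Run:
```python
from h import *
import pickle
d=snap('wrist');pickle.dump(d,open('w1.pkl','wb'));cv2.imwrite('pics/w1.png',d['pixels'])
to(.53,-.318,.26,82.3)
print(proj(d,[[.553,-.3186,.03],[.553,-.3186,.09]]))
```

```text
shift [-0.8 -3.9 -1. ] turn 0.0 | y heading 82.3 z [-0.001  0.001 -1.   ] t 2.45 pos [ 0.5298 -0.3141  0.259 ] F [0.3 0.6 0.2] q7 2.1 gap 0.0853
[[283.02768052 202.62020656]
 [283.0907046  216.26346653]]
```

View pics/w1.png

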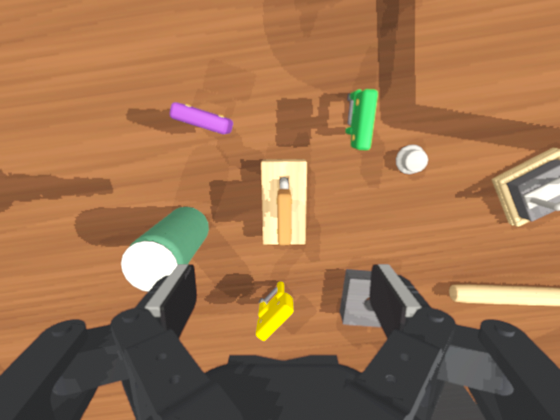

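Stand at (285,202) in the wrist view, hook grip running (285,192)–(285,245), with its steel leg visible at the robot-side end (283,183). I measure the grip and the stand by colour.

Run:
```python
from h import *
import pickle
d=pickle.load(open('w1.pkl','rb'));im=d['pixels'];hsv=cv2.cvtColor(im,cv2.COLOR_BGR2HSV)
roi=np.zeros(im.shape[:2],np.uint8);roi[150:255,255:315]=1
print([hsv[r,285].tolist() for r in (170,185,200,220,240)],[hsv[r,270].tolist() for r in(170,200,230)])
st=((hsv[...,2]>180)&(hsv[...,1]<130)&(roi>0)).astype(np.uint8)
gr=((hsv[...,1]>=130)&(hsv[...,2]>150)&(roi>0)).astype(np.uint8)
for n,m in(('stand',st),('grip',gr)):
    m=cv2.morphologyEx(m,cv2.MORPH_OPEN,np.ones((3,3)))
    c=max(cv2.findContours(m,0,2)[0],key=cv2.contourArea);r=cv2.minAreaRect(c);print(n,r)
    for z in((.03,) if n=='stand' else (.091,.094)):
        P=np.array([onz(d,*p,z)[:2] for p in cv2.boxPoints(r)]);print(z,P.round(4).tolist(),P.mean(0).round(4))
        e=P[1]-P[0];f=P[2]-P[1];print([ (np.linalg.norm(v).round(4),np.degrees(np.arctan2(v[1],v[0])).round(1)) for v in(e,f)])
u=np.array([np.cos(np.radians(-7.5)),np.sin(np.radians(-7.5))])
```

```text
[[30, 42, 255], [30, 4, 255], [18, 135, 255], [19, 134, 255], [19, 133, 255]] [[30, 49, 255], [21, 85, 255], [30, 51, 255]]
stand ((283.4999694824219, 201.49996948242188), (44.99999237060547, 84.99998474121094), -0.0)
0.03 [[0.6063, -0.3561], [0.4937, -0.3381], [0.5014, -0.2826], [0.6146, -0.2956]] [ 0.554  -0.3181]
[(np.float64(0.114), np.float64(170.9)), (np.float64(0.056), np.float64(82.2))]
grip ((284.5, 202.0), (104.0, 59.0), 90.0)
0.091 [[0.4779, -0.3375], [0.4862, -0.2772], [0.6023, -0.2897], [0.5931, -0.3566]] [ 0.5399 -0.3153]
[(np.float64(0.0608), np.float64(82.1)), (np.float64(0.1168), np.float64(-6.1))]
0.094 [[0.4777, -0.3372], [0.4859, -0.2775], [0.6009, -0.2898], [0.5918, -0.3561]] [ 0.5391 -0.3152]
[(np.float64(0.0603), np.float64(82.1)), (np.float64(0.1157), np.float64(-6.1))]
```

Run:
```python
from h import *
import pickle
d=pickle.load(open('w1.pkl','rb'));im=d['pixels'];hsv=cv2.cvtColor(im,cv2.COLOR_BGR2HSV)
for r in (195,215,235): print(r,[tuple(map(int,hsv[r,c])) for c in range(274,297)])
print([(r,tuple(map(int,hsv[r,285]))) for r in range(176,256,1)])
```

```text
195 [(19, 93, 255), (19, 92, 254), (19, 98, 243), (17, 122, 205), (16, 150, 202), (16, 148, 227), (17, 145, 245), (17, 143, 249), (17, 144, 248), (17, 144, 247), (17, 143, 246), (17, 143, 246), (17, 144, 246), (17, 144, 246), (17, 145, 246), (17, 147, 243), (17, 140, 238), (18, 110, 254), (25, 74, 255), (30, 57, 255), (30, 55, 255), (30, 58, 255), (30, 61, 255)]
215 [(19, 93, 255), (19, 92, 255), (19, 95, 248), (17, 121, 215), (16, 148, 217), (16, 146, 243), (18, 139, 255), (18, 137, 255), (19, 137, 255), (19, 136, 255), (19, 135, 255), (19, 136, 255), (19, 135, 255), (18, 135, 255), (18, 136, 255), (18, 138, 255), (18, 133, 255), (20, 103, 255), (27, 69, 255), (30, 60, 255), (30, 61, 255), (29, 64, 255), (27, 67, 255)]
235 [(30, 42, 255), (30, 40, 255), (30, 47, 255), (20, 95, 255), (17, 135, 224), (17, 147, 240), (18, 139, 255), (19, 133, 255), (19, 132, 255), (19, 132, 255), (19, 134, 255), (19, 134, 255), (19, 133, 255), (19, 132, 255), (19, 134, 255), (18, 139, 255), (18, 135, 255), (20, 103, 255), (28, 68, 255), (30, 58, 255), (30, 58, 255), (30, 62, 255), (27, 67, 255)]
[(176,
[... 1118 characters left out ...]
34, 255)), (226, (19, 134, 255)), (227, (19, 134, 255)), (228, (19, 135, 255)), (229, (19, 135, 255)), (230, (19, 134, 255)), (231, (19, 134, 255)), (232, (19, 135, 255)), (233, (19, 134, 255)), (234, (19, 133, 255)), (235, (19, 134, 255)), (236, (19, 134, 255)), (237, (19, 134, 255)), (238, (19, 133, 255)), (239, (19, 134, 255)), (240, (19, 133, 255)), (241, (19, 133, 255)), (242, (19, 133, 255)), (243, (18, 136, 255)), (244, (16, 146, 240)), (245, (14, 154, 191)), (246, (13, 150, 175)), (247, (13, 148, 177)), (248, (13, 148, 179)), (249, (13, 146, 188)), (250, (13, 147, 192)), (251, (13, 147, 192)), (252, (13, 146, 190)), (253, (13, 145, 188)), (254, (13, 147, 189)), (255, (13, 150, 187))]
```

Run:
```python
from h import *
import pickle
d=pickle.load(open('w1.pkl','rb'))
a=onz(d,285,193.7,.094);b=onz(d,285,244.3,.094);print(a,b,np.linalg.norm(a-b))
l=onz(d,277.5,218,.094);r=onz(d,290.8,218,.094);print(l,r,np.linalg.norm(l-r))
g=(l+r)/2; print('grip',g)
u=np.array([np.cos(np.radians(-7.5)),np.sin(np.radians(-7.5))])
print(u@((a+b)/2-np.array([.554,-.3183,0]))[:2], ((a+b)/2))
g=(a+b)/2; 
to(g[0],g[1],.077-.019,82.4)
to(g[0],g[1],.13,82.4)
```

```text
[ 0.52710426 -0.31299204  0.094     ] [ 0.58469844 -0.32079828  0.094     ] 0.05812079355938623
[ 0.55290713 -0.32475883  0.094     ] [ 0.55489134 -0.31036282  0.094     ] 0.014532106926785013
grip [ 0.55389923 -0.31756082  0.094     ]
0.0017017159646376663 [ 0.55590135 -0.31689516  0.094     ]
shift [-26.5   0.4 201. ] turn -0.1 | y heading 82.3 z [-0.001  0.001 -1.   ] t 2.45 pos [ 0.5298 -0.3141  0.259 ] F [0.3 0.6 0.2] q7 2.1 gap 0.0853
shift [-26.4   0.5 129. ] turn -0.1 | y heading 82.3 z [-0.001  0.001 -1.   ] t 2.45 pos [ 0.5298 -0.3141  0.259 ] F [0.3 0.6 0.2] q7 2.1 gap 0.0853
```

Request:
step_arm --moves '[[[-26, 0, 60], 0, 0], [[-26, 0, 110], 0, 0], [[-26, 0, 140], 0, 0], [[-26, 0, 170], 0, 0], [[-26, 0, 190], 0, 0], [[-26, 0, 200], 0, 0], [[-26, 0, 200], 0, 0]]'

```text
time_s: 3.32
position: [0.5556, -0.3185, 0.0596]
tcp_rot: [-0.211, -3.134, -0.001]
wrist_force: [-0.2, -0.4, 0.1]
finger_gap: 0.0855
```

Run:
```python
from h import *
to(.5559,-.3172,.058,82.4)
d=snap('wrist');cv2.imwrite('pics/w2.png',d['pixels'])
```

```text
shift [-0.2  1.4  1.6] turn -0.1 | y heading 82.3 z [-0.  0. -1.] t 3.325 pos [ 0.5556 -0.3185  0.0596] F [-0.2 -0.4  0.1] q7 2.19 gap 0.0855
```

View pics/w2.png

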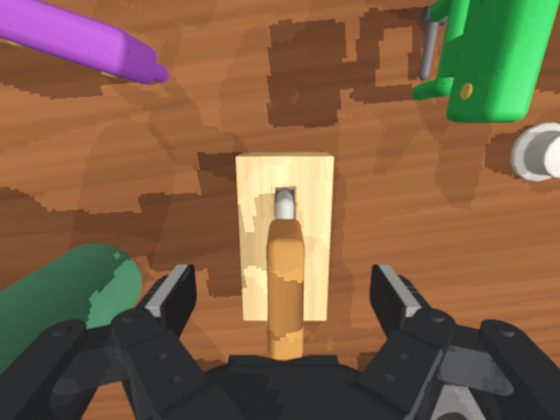

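The grip (x≈285) is centred between the fingers. Closing.

Request:
step_arm --moves '[[[0, 1, 1], 0, 0.5], [[0, 1, 1], 0, 0.7], [[0, 1, 1], 0, 0.8], [[0, 1, 1], 0, 1], [[0, 1, 1], 0, 1], [[0, 1, 1], 0, 1]]' --force 60

```text
time_s: 4.12
position: [0.5558, -0.3183, 0.0589]
tcp_rot: [0.212, 3.134, -0.0]
wrist_force: [-0.7, -0.9, 2.1]
finger_gap: 0.015
```

Request:
step_arm --moves '[[[0, 0, 0], 0, 1], [[0, 0, -5], 0, 1], [[0, 0, -12], 0, 1], [[0, 0, -25], 0, 1], [[0, 0, -40], 0, 1], [[0, 0, -80], 0, 1], [[0, 0, -120], 0, 1], [[0, 0, -140], 0, 1], [[0, 0, -140], 0, 1]]'

```text
time_s: 5.25
position: [0.5562, -0.3184, 0.2002]
tcp_rot: [0.212, 3.131, -0.001]
wrist_force: [0.2, 0.1, -2.4]
finger_gap: 0.0152
```

Run:
```python
from h import *
to(.582-.025*0,.0156,.2,112.8)
```

```text
shift [ 1.940e+01  3.344e+02 -1.000e-01] turn -30.5 | y heading 82.3 z [ 0.003 -0.001 -1.   ] t 5.25 pos [ 0.5562 -0.3184  0.2002] F [ 0.2  0.1 -2.4] q7 2.12 gap 0.0152
```

Run:
```python
from h import *
to(.6465,.0427,.2,112.8)
```

```text
shift [-4.09e+01  3.70e+02  1.00e-01] turn -30.5 | y heading 82.3 z [ 0.003 -0.001 -1.   ] t 5.25 pos [ 0.5562 -0.3184  0.2002] F [ 0.2  0.1 -2.4] q7 2.12 gap 0.0152
```

Request:
step_arm --moves '[[[-6, 45, 0], -6, 1], [[-14, 95, 0], -14, 1], [[-22, 150, 0], -22, 1], [[-30, 210, 0], -28, 1], [[-35, 265, 0], -30, 1], [[-39, 320, 0], -30.5, 1], [[-41, 355, 0], -30.5, 1], [[-41, 370, 0], -30.5, 1], [[-41, 370, 0], -30.5, 1], [[-41, 370, 0], -30.5, 1]]'

```text
time_s: 6.5
position: [0.6457, 0.0402, 0.1982]
tcp_rot: [0.615, -3.08, 0.002]
wrist_force: [-0.6, 0.0, -1.4]
finger_gap: 0.0154
```

Run:
```python
from h import *
import pickle
d=snap('wrist');pickle.dump(d,open('wA.pkl','wb'));cv2.imwrite('pics/wA.png',d['pixels'])
to(.6465,.0427,.2,112.8)
print(d['W'][:3,3])
```

```text
shift [-1.6  2.  -1.6] turn -0.2 | y heading 112.6 z [-0.    -0.001 -1.   ] t 6.55 pos [0.6458 0.0402 0.1984] F [ 0.5 -0.5 -1.2] q7 1.97 gap 0.0154
[0.5785986  0.01193971 0.34124402]
```

View pics/wA.png

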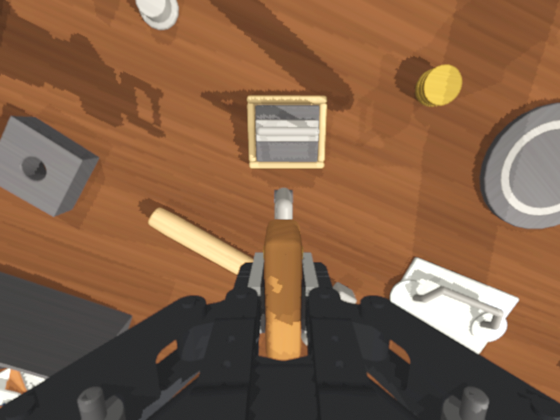

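Tray at (248–326, 96–168), staple across it near row 130, and the hook held straight in the fingers. I take the bar's edges from brightness profiles.

Run:
```python
from h import *
import pickle
d=pickle.load(open('wA.pkl','rb'));im=d['pixels'];g=cv2.cvtColor(im,cv2.COLOR_BGR2GRAY)
c=cv2.resize(im[85:180,235:340],None,fx=7,fy=6,interpolation=cv2.INTER_CUBIC);cv2.imwrite('pics/wAc.png',c)
for cc in(265,275,287,300,310):print(cc,g[92:172,cc].tolist())
print(g[130,240:335].tolist())
for p in((247.5,96),(326.5,96),(248,168),(325.5,168)):print(onz(d,*p,.016))
```

```text
265 [79, 75, 82, 127, 187, 220, 218, 192, 167, 151, 130, 121, 124, 105, 97, 100, 101, 101, 103, 102, 102, 103, 115, 132, 132, 119, 111, 135, 190, 223, 227, 224, 221, 216, 199, 183, 200, 219, 229, 230, 226, 217, 203, 196, 210, 217, 217, 217, 207, 157, 126, 128, 129, 127, 124, 125, 126, 128, 127, 126, 123, 125, 126, 127, 126, 126, 128, 128, 126, 140, 177, 206, 222, 226, 229, 216, 153, 98, 97, 104]
275 [75, 74, 83, 129, 189, 224, 226, 200, 170, 150, 131, 121, 127, 112, 102, 100, 101, 101, 103, 102, 102, 102, 105, 116, 128, 120, 99, 123, 179, 213, 218, 218, 220, 216, 197, 180, 198, 218, 229, 230, 226, 218, 204, 195, 212, 229, 234, 234, 221, 166, 132, 136, 136, 139, 139, 138, 140, 141, 141, 140, 139, 139, 139, 141, 139, 135, 129, 128, 127, 140, 178, 206, 223, 227, 229, 216, 155, 105, 104, 103]
287 [77, 74, 83, 129, 189, 225, 226, 196, 168, 150, 130, 121, 127, 121, 127, 135, 133, 134, 133, 131, 119, 99, 90, 90, 93, 98, 100, 113, 159, 205, 226, 231, 231, 226, 205, 178, 196, 217, 228, 230, 226, 218, 205, 199, 216, 231, 234, 233, 217, 160, 132, 134, 135, 138, 139, 139, 140, 142, 141, 140, 139
[... 812 characters left out ...]
26, 128, 129, 129, 129, 130, 128, 135, 167, 205, 223, 228, 229, 216, 153, 98, 96, 97]
[83, 84, 84, 83, 83, 82, 82, 112, 166, 187, 191, 189, 184, 168, 133, 119, 148, 175, 199, 218, 228, 230, 229, 229, 229, 229, 229, 229, 229, 229, 229, 229, 229, 229, 229, 229, 229, 229, 229, 229, 229, 229, 228, 228, 228, 228, 228, 228, 228, 228, 228, 228, 228, 228, 228, 228, 227, 228, 228, 228, 228, 228, 228, 228, 227, 227, 227, 227, 227, 227, 227, 226, 226, 226, 225, 227, 226, 216, 207, 197, 211, 228, 234, 236, 232, 186, 122, 104, 106, 108, 112, 114, 114, 114, 114]
[ 0.56619727 -0.03274621  0.016     ]
[0.53522561 0.0420246  0.016     ]
[ 0.63489571 -0.00644831  0.016     ]
[0.60231307 0.07211096 0.016     ]
```

View pics/wAc.png

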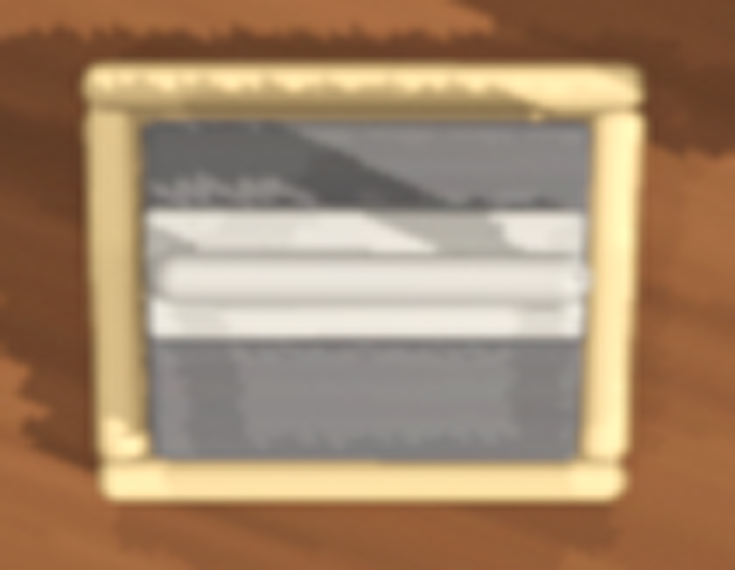

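Run:
```python
from h import *
import pickle
d=pickle.load(open('wA.pkl','rb'))
n=np.array([np.cos(np.radians(22.7)),np.sin(np.radians(22.7))]);y=np.array([-n[1],n[0]])
t=np.mean([onz(d,*p,.016) for p in((247.5,96),(326.5,96),(248,168),(325.5,168))],0);print('tray',t)
for z in(.067,.073,.079):
    b=onz(d,288.3,131.1,z); e=onz(d,310,131.1,z)-onz(d,265,131.1,z)
    print(z,b,(b-t)[:2]@n,(b-t)[:2]@y,np.degrees(np.arctan2(e[1],e[0])))
b=onz(d,288.3,131.1,.073)
# hook leg in the image: hinge leg end at TCP+35mm tool x
T=b[:2]+3*n*.001; print(T); to(*T,.15,112.7)
```

```text
tray [0.58465792 0.01873526 0.016     ]
0.067 [0.58149053 0.01813523 0.067     ] -0.0031535890180474377 0.0006687589888349317 112.51174872291402
0.073 [0.58142726 0.01799968 0.073     ] -0.0032642671952116155 0.0005681277135651252 112.51174872291402
0.079 [0.58136399 0.01786413 0.079     ] -0.0033749453723758934 0.00046749643829536785 112.51174872291404
[0.58419488 0.0191574 ]
shift [64.9  4.2 48.5] turn -0.1 | y heading 112.6 z [-0.    -0.001 -1.   ] t 6.55 pos [0.6458 0.0402 0.1984] F [ 0.5 -0.5 -1.2] q7 1.97 gap 0.0154
```

Run:
```python
from h import *
import pickle
d=pickle.load(open('wA.pkl','rb'))
i=np.linalg.inv(np.array(d['tool_from_camera']))
d2=dict(d);d2['W']=np.array(d['tool_from_camera'])
for p in((.035,0,.051),(.035,0,.04),(.035,0,.02),(.035,0,.013),(.030,0,-.036),(.030,0,-.002)):print(p,proj(d2,[p])[0].round(1))
g=cv2.cvtColor(d['pixels'],cv2.COLOR_BGR2GRAY);print(g[180:240,284].tolist())
print(g[205,266:304].tolist())
```

```text
(0.035, 0, 0.051) [283.6 184.4]
(0.035, 0, 0.04) [283.7 187.8]
(0.035, 0, 0.02) [283.8 195. ]
(0.035, 0, 0.013) [283.8 197.9]
(0.03, 0, -0.036) [284.3 240.3]
(0.03, 0, -0.002) [283.9 214.8]
[108, 110, 110, 108, 106, 104, 107, 119, 130, 132, 131, 131, 131, 131, 131, 131, 131, 131, 138, 154, 170, 183, 194, 203, 210, 216, 220, 223, 224, 227, 227, 227, 227, 227, 227, 227, 227, 228, 218, 154, 98, 98, 100, 101, 103, 103, 102, 100, 101, 102, 103, 102, 99, 100, 101, 103, 104, 106, 107, 109]
[102, 103, 104, 105, 107, 108, 110, 112, 121, 140, 152, 152, 159, 173, 186, 197, 207, 213, 216, 216, 216, 214, 213, 210, 206, 193, 151, 116, 109, 108, 108, 109, 110, 112, 112, 114, 114, 115]
```

Request:
step_arm --moves '[[[20, 2, 0], 0, 1], [[50, 4, 0], 0, 1], [[65, 4, 10], 0, 1], [[65, 4, 30], 0, 1], [[65, 4, 44], 0, 1], [[65, 4, 48], 0, 1], [[65, 4, 48], 0, 1], [[65, 4, 48], 0, 1]]'

```text
time_s: 7.55
position: [0.5851, 0.0216, 0.1511]
tcp_rot: [-0.62, 3.079, -0.0]
wrist_force: [0.8, 0.7, -2.0]
finger_gap: 0.0149
```

Run:
```python
from h import *
import pickle
d=snap('wrist');pickle.dump(d,open('wB.pkl','wb'));cv2.imwrite('pics/wB.png',cv2.resize(d['pixels'][60:340,180:400],None,fx=2.6,fy=2.1))
to(.5842,.0192,.15,112.6)
```

```text
shift [ 1.7 -1.9  1.1] turn 0.2 | y heading 112.8 z [ 0.001  0.    -1.   ] t 7.6 pos [0.585  0.0216 0.1511] F [ 0.4 -0.8 -1. ] q7 2.01 gap 0.0156
```

View pics/wB.png

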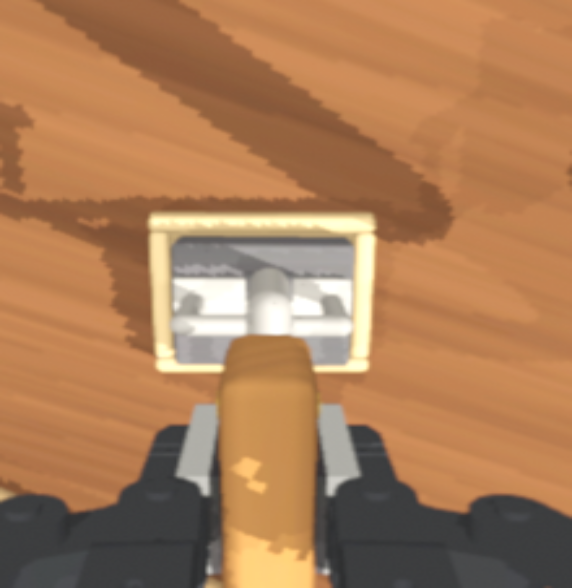

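The hook is over the bar, close to the middle between the staple's legs. Going down and feeling.

Request:
step_arm --moves '[[[2, -2, 5], 0, 1], [[2, -2, 10], 0, 1], [[2, -2, 14], 0, 1], [[2, -2, 16], 0, 1], [[2, -2, 16], 0, 1], [[2, -2, 16], 0, 1]]'

```text
time_s: 8.35
position: [0.5836, 0.019, 0.1347]
tcp_rot: [-0.62, 3.08, -0.0]
wrist_force: [-0.3, 0.2, -1.4]
finger_gap: 0.0153
```

Request:
step_arm --moves '[[[0, 0, 1], 0, 1], [[0, 0, 2], 0, 1], [[0, 0, 3], 0, 1], [[0, 0, 3], 0, 1]]'

```text
time_s: 8.85
position: [0.5834, 0.019, 0.1315]
tcp_rot: [0.62, -3.08, -0.0]
wrist_force: [-1.1, 0.3, -3.0]
finger_gap: 0.0156
```

Request:
step_arm --moves '[[[0, 0, 1], 0, 1], [[0, 0, 2], 0, 1], [[0, 0, 3], 0, 1], [[0, 0, 3], 0, 1]]'

```text
time_s: 9.35
position: [0.5834, 0.019, 0.1285]
tcp_rot: [0.62, -3.08, -0.0]
wrist_force: [0.6, 0.3, -1.6]
finger_gap: 0.015
```

Request:
step_arm --moves '[[[0, 0, 1], 0, 1], [[0, 0, 2], 0, 1], [[0, 0, 2], 0, 1], [[0, 0, 2], 0, 1]]'

```text
time_s: 9.85
position: [0.5835, 0.019, 0.1266]
tcp_rot: [-0.62, 3.08, -0.0]
wrist_force: [-0.1, 1.1, -1.8]
finger_gap: 0.0154
```

Request:
step_arm --moves '[[[0, 0, 1], 0, 1], [[0, 0, 2], 0, 1], [[0, 0, 2], 0, 1], [[0, 0, 2], 0, 1]]'

```text
time_s: 10.35
position: [0.5835, 0.019, 0.1246]
tcp_rot: [-0.62, 3.08, 0.0]
wrist_force: [0.1, -0.0, -1.1]
finger_gap: 0.0156
```

Request:
step_arm --moves '[[[0, 0, 1], 0, 1], [[0, 0, 2], 0, 1], [[0, 0, 2], 0, 1], [[0, 0, 2], 0, 1]]'

```text
time_s: 10.85
position: [0.5834, 0.019, 0.1225]
tcp_rot: [0.62, -3.08, -0.0]
wrist_force: [0.2, -0.9, -1.6]
finger_gap: 0.0151
```

Request:
step_arm --moves '[[[0, 0, 1], 0, 1], [[0, 0, 2], 0, 1], [[0, 0, 2], 0, 1], [[0, 0, 2], 0, 1]]'

```text
time_s: 11.35
position: [0.5837, 0.019, 0.1209]
tcp_rot: [-0.62, 3.079, -0.0]
wrist_force: [-0.8, 0.2, 3.1]
finger_gap: 0.0151
```

Request:
step_arm --moves '[[[0, 0, 1], 0, 1], [[0, 0, 1], 0, 1], [[0, 0, 1], 0, 1]]'

```text
time_s: 11.72
position: [0.5836, 0.0189, 0.1196]
tcp_rot: [-0.62, 3.08, -0.0]
wrist_force: [-0.7, -0.2, 2.0]
finger_gap: 0.0153
```

Request:
step_arm --moves '[[[0, 0, 1], 0, 1], [[0, 0, 2], 0, 1], [[0, 0, 2], 0, 1], [[0, 0, 2], 0, 1]]'

```text
time_s: 12.22
position: [0.5835, 0.0189, 0.1176]
tcp_rot: [-0.62, 3.08, -0.0]
wrist_force: [-2.0, 0.0, 3.8]
finger_gap: 0.0153
```

Request:
step_arm --moves '[[[0, 0, 1], 0, 1], [[0, 0, 2], 0, 1], [[0, 0, 2], 0, 1], [[0, 0, 2], 0, 1]]'

```text
time_s: 12.72
position: [0.5836, 0.019, 0.1156]
tcp_rot: [-0.62, 3.08, -0.0]
wrist_force: [-0.0, -0.6, 4.2]
finger_gap: 0.0154
```

Request:
step_arm --moves '[[[0, 0, 1], 0, 1], [[0, 0, 2], 0, 1], [[0, 0, 3], 0, 1], [[0, 0, 4], 0, 1], [[0, 0, 5], 0, 1], [[0, 0, 5], 0, 1]]'

```text
time_s: 13.48
position: [0.5835, 0.0189, 0.1106]
tcp_rot: [-0.62, 3.08, -0.0]
wrist_force: [-0.8, 0.1, 4.5]
finger_gap: 0.0153
```

Request:
step_arm --moves '[[[0.5, 0, 0], 0, 1], [[1, 0, 0], 0, 1], [[1.5, 0, 0], 0, 1], [[2, 0, 0], 0, 1], [[2, 0, 0], 0, 1]]'

```text
time_s: 14.1
position: [0.5814, 0.0181, 0.1105]
tcp_rot: [0.62, -3.079, -0.0]
wrist_force: [1.2, -0.4, 3.5]
finger_gap: 0.0151
```

Request:
step_arm --moves '[[[0.5, 0, 0], 0, 1], [[1, 0, 0], 0, 1], [[1, 0, 0], 0, 1]]'

```text
time_s: 14.48
position: [0.5805, 0.0177, 0.1105]
tcp_rot: [0.62, -3.079, -0.0]
wrist_force: [0.2, -0.2, 4.3]
finger_gap: 0.0151
```

Request:
step_arm --moves '[[[0.5, 0, 0], 0, 1], [[1, 0, 0], 0, 1], [[1, 0, 0], 0, 1]]'

```text
time_s: 14.85
position: [0.5796, 0.0174, 0.1105]
tcp_rot: [0.62, -3.079, -0.0]
wrist_force: [-0.0, -0.1, 2.1]
finger_gap: 0.0155
```

Request:
step_arm --moves '[[[0.5, 0, 0], 0, 1], [[1, 0, 0], 0, 1], [[1, 0, 0], 0, 1]]'

```text
time_s: 15.22
position: [0.5785, 0.0169, 0.1104]
tcp_rot: [0.62, -3.079, -0.0]
wrist_force: [0.6, -0.1, 3.4]
finger_gap: 0.0152
```

Request:
step_arm --moves '[[[0, 0, 0], 0, 1]]'

```text
time_s: 15.35
position: [0.5786, 0.017, 0.1104]
tcp_rot: [0.62, -3.079, -0.0]
wrist_force: [-0.8, -0.0, 3.0]
finger_gap: 0.0153
```

Request:
step_arm --moves '[[[0.5, 0, 0], 0, 1], [[1, 0, 0], 0, 1], [[1, 0, 0], 0, 1]]'

```text
time_s: 15.72
position: [0.578, 0.0167, 0.1106]
tcp_rot: [-0.62, 3.08, 0.0]
wrist_force: [0.3, 0.9, 2.3]
finger_gap: 0.0154
```

Request:
step_arm --moves '[[[0.5, 0, 0], 0, 1], [[1, 0, 0], 0, 1], [[1, 0, 0], 0, 1]]'

```text
time_s: 16.1
position: [0.5776, 0.0165, 0.1107]
tcp_rot: [-0.62, 3.078, -0.0]
wrist_force: [2.6, -0.1, 2.2]
finger_gap: 0.0152
```

Request:
step_arm --moves '[[[0.5, 0, 0], 0, 1], [[0.5, 0, 0], 0, 1], [[0.5, 0, 0], 0, 1]]'

```text
time_s: 16.48
position: [0.5771, 0.0163, 0.1108]
tcp_rot: [-0.62, 3.079, 0.0]
wrist_force: [4.2, 2.3, 1.7]
finger_gap: 0.0155
```

Run:
```python
from h import *
import pickle
d=snap('wrist');pickle.dump(d,open('wC.pkl','wb'))
to(.5814,.018,.11,112.7)
c=d['pixels'][100:300,200:370]
s=snap('scene');p=proj(s,[[.578,.017,.075]])[0].astype(int);print(p)
e=s['pixels'][p[1]-40:p[1]+40,p[0]-40:p[0]+40]
cv2.imwrite('pics/wC.png',np.hstack([cv2.resize(c,(400,480),interpolation=2),cv2.resize(e,(400,480),interpolation=2)]))
```

```text
shift [-4.7 -0.1  0.8] turn 0.1 | y heading 112.8 z [ 0.001  0.    -1.   ] t 16.525 pos [0.577  0.0163 0.1108] F [4.  1.6 2.7] q7 2.03 gap 0.0157
[291 207]
```

View pics/wC.png

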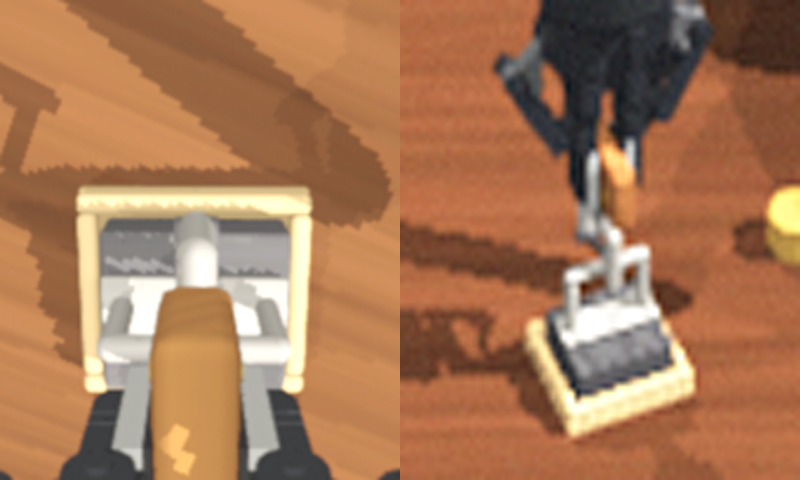

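Lateral resistance of about 4 N shows the nose leg touching the bar, and both views agree. I ease off 1 mm and continue down.

Request:
step_arm --moves '[[[-1, 0, 0], 0, 1], [[-1, 0, 1], 0, 1], [[-1, 0, 2], 0, 1], [[-1, 0, 3], 0, 1], [[-1, 0, 4], 0, 1], [[-1, 0, 4], 0, 1]]'

```text
time_s: 17.32
position: [0.5775, 0.0163, 0.1066]
tcp_rot: [-0.62, 3.08, -0.0]
wrist_force: [3.4, 0.4, 2.6]
finger_gap: 0.0154
```

Request:
step_arm --moves '[[[0, 0, 1], 0, 1], [[0, 0, 2], 0, 1], [[0, 0, 3], 0, 1], [[0, 0, 3], 0, 1]]'

```text
time_s: 17.82
position: [0.5775, 0.0163, 0.1036]
tcp_rot: [-0.62, 3.08, -0.0]
wrist_force: [2.6, 1.0, 3.2]
finger_gap: 0.0157
```

Request:
step_arm --moves '[[[0, 0, 1], 0, 1], [[0, 0, 2], 0, 1], [[0, 0, 2], 0, 1]]'

```text
time_s: 18.2
position: [0.5774, 0.0164, 0.1015]
tcp_rot: [0.62, -3.08, 0.0]
wrist_force: [3.0, 1.7, 4.0]
finger_gap: 0.0154
```

Request:
step_arm --moves '[[[0, 0, 1], 0, 1], [[0, 0, 2], 0, 1], [[0, 0, 2], 0, 1]]'

```text
time_s: 18.58
position: [0.5773, 0.0164, 0.0994]
tcp_rot: [0.62, -3.08, 0.0]
wrist_force: [3.6, 0.5, 2.6]
finger_gap: 0.015
```

Request:
step_arm --moves '[[[0, 0, 1], 0, 1], [[0, 0, 1], 0, 1]]'

```text
time_s: 18.82
position: [0.5773, 0.0164, 0.0983]
tcp_rot: [0.62, -3.08, 0.0]
wrist_force: [4.0, 0.4, 2.6]
finger_gap: 0.0155
```

Request:
step_arm --moves '[[[0, 0, 1], 0, 1], [[0, 0, 1], 0, 1]]'

```text
time_s: 19.08
position: [0.5773, 0.0164, 0.0973]
tcp_rot: [0.62, -3.08, 0.0]
wrist_force: [3.1, 1.7, 1.9]
finger_gap: 0.0153
```

Request:
step_arm --moves '[[[0, 0, 1], 0, 1], [[0, 0, 1], 0, 1]]'

```text
time_s: 19.32
position: [0.5769, 0.0165, 0.0959]
tcp_rot: [0.62, -3.079, -0.0]
wrist_force: [3.2, 0.9, -0.9]
finger_gap: 0.0149
```

Request:
step_arm --moves '[[[0, 0, 0], 0, 1]]'

```text
time_s: 19.45
position: [0.5768, 0.0164, 0.096]
tcp_rot: [0.62, -3.078, -0.0]
wrist_force: [3.4, 1.0, -1.7]
finger_gap: 0.0151
```

Vertical force fell from about 4 N to the bare hook weight: the gate has snapped. Easing the side load, then lifting slowly to test it.

Request:
step_arm --moves '[[[-0.5, 0, 0], 0, 1], [[-1.2, 0, 0], 0, 1], [[-1.2, 0, 0], 0, 1], [[-1.2, 0, -3], 0, 1], [[-1.2, 0, -6], 0, 1], [[-1.2, 0, -9], 0, 1], [[-1.2, 0, -11], 0, 1], [[-1.2, 0, -13], 0, 1], [[-1.2, 0, -13], 0, 1]]'

```text
time_s: 20.58
position: [0.5775, 0.0167, 0.1089]
tcp_rot: [0.619, -3.078, -0.0]
wrist_force: [-0.8, 0.7, -4.8]
finger_gap: 0.0155
```

Request:
step_arm --moves '[[[0, 0, -2], 0, 1], [[0, 0, -4], 0, 1], [[0, 0, -6], 0, 1], [[0, 0, -8], 0, 1], [[0, 0, -10], 0, 1], [[0, 0, -10], 0, 1]]'

```text
time_s: 21.32
position: [0.5787, 0.0169, 0.1198]
tcp_rot: [-0.62, 3.079, -0.0]
wrist_force: [0.3, 0.2, -8.6]
finger_gap: 0.0156
```

Full die weight is on the hook (−8.6 N). Lifting clear.

Request:
step_arm --moves '[[[0, 0, -3], 0, 1], [[0, 0, -8], 0, 1], [[0, 0, -15], 0, 1], [[0, 0, -24], 0, 1], [[0, 0, -34], 0, 1], [[0, 0, -44], 0, 1], [[0, 0, -52], 0, 1], [[0, 0, -56], 0, 1], [[0, 0, -56], 0, 1], [[0, 0, -56], 0, 1]]'

```text
time_s: 22.58
position: [0.5782, 0.0169, 0.1752]
tcp_rot: [0.62, -3.079, -0.0]
wrist_force: [-0.7, 0.1, -7.9]
finger_gap: 0.0156
```

Run:
```python
from h import *
import pickle
from h import *
# plate centre from the two fixed/wrist views: dark ellipse contour in top
t=pickle.load(open('top0.pkl','rb'));g=cv2.cvtColor(t['pixels'],cv2.COLOR_BGR2HSV)
m=((g[...,1]<90)&(g[...,2]<140)).astype(np.uint8);r=np.zeros_like(m);r[200:255,165:220]=1
m=cv2.morphologyEx(m*r,cv2.MORPH_CLOSE,np.ones((9,9)))
c=max(cv2.findContours(m,0,2)[0],key=cv2.contourArea);e=cv2.minEnclosingCircle(c);print(e,cv2.fitEllipse(c),onz(t,*cv2.fitEllipse(c)[0],.01), cv2.boundingRect(c))
w=snap('wrist');pickle.dump(w,open('wD.pkl','wb'));s=snap('scene');pickle.dump(s,open('sD.pkl','wb'))
p=proj(s,[[.578,.017,.12]])[0].astype(int)
e=s['pixels'][p[1]-50:p[1]+50,p[0]-50:p[0]+50]
cv2.imwrite('pics/wD.png',np.hstack([cv2.resize(w['pixels'],(400,480),interpolation=2),cv2.resize(e,(400,480),interpolation=2)]))
to(.5066,.3004,.18,112.7)
```

```text
((193.12571716308594, 229.68539428710938), 20.379104614257812) ((192.55569458007812, 233.18809509277344), (28.41417694091797, 35.84121322631836), 91.513916015625) [0.48587871 0.29751567 0.01      ] (174, 212, 39, 36)
shift [-43.6 289.2  -4.8] turn 0.1 | y heading 112.8 z [-0.001 -0.    -1.   ] t 22.675 pos [0.5783 0.0169 0.1751] F [-0.2 -0.4 -8.2] q7 2.0 gap 0.0151
```

View pics/wD.png

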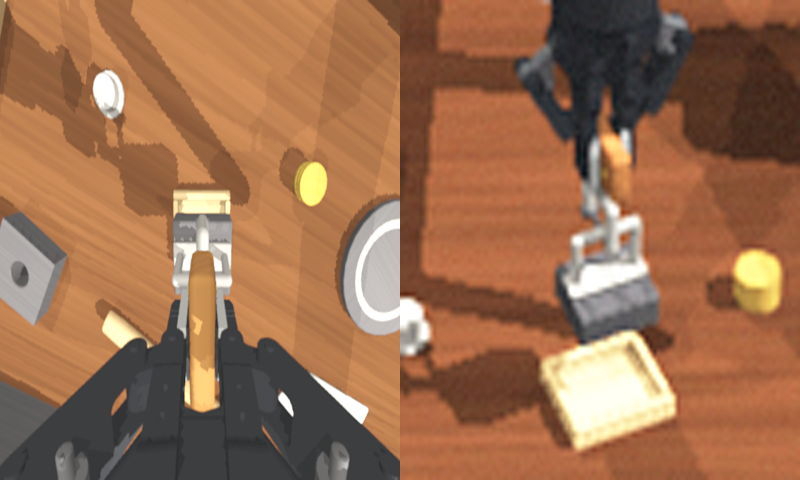

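Request:
step_arm --moves '[[[-1, 6, 0], 0, 1], [[-3, 20, 0], 0, 1], [[-6, 42, 0], 0, 1], [[-10, 70, 0], 0, 1], [[-15, 102, 0], 0, 1], [[-20, 135, 0], 0, 1], [[-25, 168, 0], 0, 1], [[-30, 198, 0], 0, 1], [[-34, 223, 0], 0, 1], [[-37, 243, 0], 0, 1]]'

```text
time_s: 23.92
position: [0.5175, 0.2577, 0.1755]
tcp_rot: [0.623, -3.079, -0.001]
wrist_force: [-0.3, 0.3, -8.4]
finger_gap: 0.0154
```

Request:
step_arm --moves '[[[-2, 14, 0], 0, 1], [[-4, 25, 0], 0, 1], [[-5, 34, 0], 0, 1], [[-6, 40, 0], 0, 1], [[-7, 44, 0], 0, 1], [[-7, 46, 0], 0, 1], [[-7, 46, 0], 0, 1], [[-7, 46, 0], 0, 1]]'

```text
time_s: 24.92
position: [0.5075, 0.3001, 0.1756]
tcp_rot: [-0.619, 3.08, -0.0]
wrist_force: [-0.5, 0.7, -7.4]
finger_gap: 0.0153
```

Run:
```python
from h import *
import pickle
to(.5066,.3004,.12,112.7)
w=snap('wrist');pickle.dump(w,open('wE.pkl','wb'));s=snap('scene');pickle.dump(s,open('sE.pkl','wb'));t=snap('top')
a=pickle.load(open('scene0.pkl','rb'));g=cv2.cvtColor(a['pixels'],cv2.COLOR_BGR2GRAY)
print(onz(a,380,211.5,.01))
p=proj(t,[[.5066,.3004,.05]])[0].astype(int);e=t['pixels'][p[1]-35:p[1]+35,p[0]-35:p[0]+35]
p=proj(s,[[.5066,.3004,.05]])[0].astype(int);f=s['pixels'][p[1]-50:p[1]+50,p[0]-40:p[0]+40]
cv2.imwrite('pics/wE.png',np.hstack([cv2.resize(w['pixels'],(400,300),interpolation=2),cv2.resize(f,(240,300),interpolation=2)]))
cv2.imwrite('pics/wE.png',np.hstack([w['pixels'][:,:],cv2.resize(f,(240,420),interpolation=2)]))
```

```text
shift [ 0.7  0.7 55.6] turn 0.0 | y heading 112.7 z [ 0. -0. -1.] t 24.925 pos [0.5075 0.3001 0.1756] F [-0.5  0.7 -7.4] q7 1.46 gap 0.0153
[0.52195595 0.30343366 0.01      ]
```

View pics/wE.png

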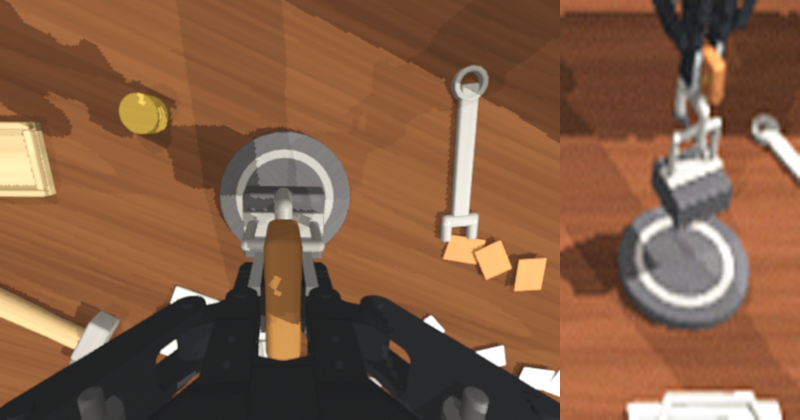

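Run:
```python
from h import *
import pickle
w=pickle.load(open('wE.pkl','rb'))
a=np.radians(22.7);n=np.array([np.cos(a),np.sin(a)])
L=onz(w,220.3,193,.01);Rr=onz(w,349.8,193,.01);T=onz(w,285,131,.01);print(L,Rr,np.linalg.norm(L-Rr),'from top',T[:2]+.07*n,'mid',(L+Rr)/2)
# circle fit on plate edge points: gray mask boundary
hsv=cv2.cvtColor(w['pixels'],cv2.COLOR_BGR2HSV)
pts=[]
for ang in np.radians(np.arange(185,356,5)):
    for r in range(80,40,-1):
        u,v=285+r*np.cos(ang),193+r*np.sin(ang)
        if hsv[int(round(v)),int(round(u)),1]<70: pts.append(onz(w,u,v,.01)[:2]);break
P=np.array(pts);A=np.c_[2*P,np.ones(len(P))]
for _ in range(3):
    x=np.linalg.lstsq(A,(P**2).sum(1),rcond=None)[0];res=np.linalg.norm(P-x[:2],axis=1)-np.sqrt(x[2]+x[:2]@x[:2]);k=abs(res)<.003
    print(x[:2],np.sqrt(x[2]+x[:2]@x[:2]),k.sum(),len(P));P=P[k];A=A[k]
to(*x[:2],.12,112.7)
```

```text
[0.53044963 0.23668556 0.01      ] [0.47717389 0.36418618 0.01      ] 0.13818361885038036 from top [0.50967067 0.30272209] mid [0.50381176 0.30043587 0.01      ]
[0.50891487 0.30169693] 0.06839406386204958 35 35
[0.50891487 0.30169693] 0.06839406386204958 35 35
[0.50891487 0.30169693] 0.06839406386204958 35 35
shift [-1.9  0.9 55.6] turn 0.0 | y heading 112.7 z [ 0. -0. -1.] t 25.075 pos [0.5075 0.3002 0.1756] F [ 0.2 -0.3 -8.9] q7 1.46 gap 0.0152
```

Request:
step_arm --moves '[[[1, 0, 4], 0, 1], [[2, 1, 11], 0, 1], [[2, 1, 19], 0, 1], [[2, 1, 27], 0, 1], [[2, 1, 34], 0, 1], [[2, 1, 39], 0, 1], [[2, 1, 42], 0, 1], [[2, 1, 43], 0, 1], [[2, 1, 43], 0, 1]]'

```text
time_s: 26.2
position: [0.5053, 0.3007, 0.1327]
tcp_rot: [-0.62, 3.08, 0.0]
wrist_force: [-0.5, 0.4, -8.5]
finger_gap: 0.0155
```

Request:
step_arm --moves '[[[0, 0, 1], 0, 1], [[0, 0, 2], 0, 1], [[0, 0, 3], 0, 1], [[0, 0, 4], 0, 1], [[0, 0, 5], 0, 1], [[0, 0, 6], 0, 1], [[0, 0, 7], 0, 1], [[0, 0, 8], 0, 1], [[0, 0, 9], 0, 1], [[0, 0, 10], 0, 1]]'

```text
time_s: 27.45
position: [0.5051, 0.3006, 0.1225]
tcp_rot: [-0.62, 3.08, 0.0]
wrist_force: [0.4, -0.6, -7.9]
finger_gap: 0.0155
```

Request:
step_arm --moves '[[[0, 0, 1], 0, 1], [[0, 0, 2], 0, 1], [[0, 0, 3], 0, 1], [[0, 0, 4], 0, 1], [[0, 0, 5], 0, 1], [[0, 0, 6], 0, 1], [[0, 0, 7], 0, 1], [[0, 0, 8], 0, 1], [[0, 0, 9], 0, 1], [[0, 0, 10], 0, 1]]'

```text
time_s: 28.7
position: [0.505, 0.3006, 0.1128]
tcp_rot: [0.62, -3.08, -0.0]
wrist_force: [-2.1, -1.1, -4.4]
finger_gap: 0.0151
```

Request:
step_arm --moves '[[[0, 0, 1], 0, 1], [[0, 0, 2], 0, 1], [[0, 0, 3], 0, 1], [[0, 0, 4], 0, 1], [[0, 0, 4], 0, 1]]'

```text
time_s: 29.32
position: [0.5053, 0.3007, 0.1087]
tcp_rot: [-0.62, 3.079, 0.0]
wrist_force: [0.1, 0.4, -2.3]
finger_gap: 0.0153
```

Request:
step_arm --moves '[[[0, 0, 1], 0, 1], [[0, 0, 2], 0, 1], [[0, 0, 3], 0, 1], [[0, 0, 3], 0, 1]]'

```text
time_s: 29.82
position: [0.5051, 0.3006, 0.1054]
tcp_rot: [0.62, -3.08, 0.0]
wrist_force: [0.5, -0.6, -1.1]
finger_gap: 0.0154
```

Run:
```python
from h import *
import pickle
w=snap('wrist');pickle.dump(w,open('wF.pkl','wb'));s=snap('scene')
p=proj(s,[[.509,.302,.05]])[0].astype(int);f=s['pixels'][p[1]-45:p[1]+35,p[0]-40:p[0]+40]
cv2.imwrite('pics/wF.png',np.hstack([cv2.resize(w['pixels'][110:290,190:380],(380,420),interpolation=2),cv2.resize(f,(420,420),interpolation=2)]))
to(.505,.3,.1,112.7)
```

```text
shift [ 0.4 -0.5  5.6] turn 0.1 | y heading 112.8 z [ 0.  0. -1.] t 29.925 pos [0.5052 0.3006 0.1056] F [-0.1  0.7 -2.2] q7 1.48 gap 0.0156
```

View pics/wF.png

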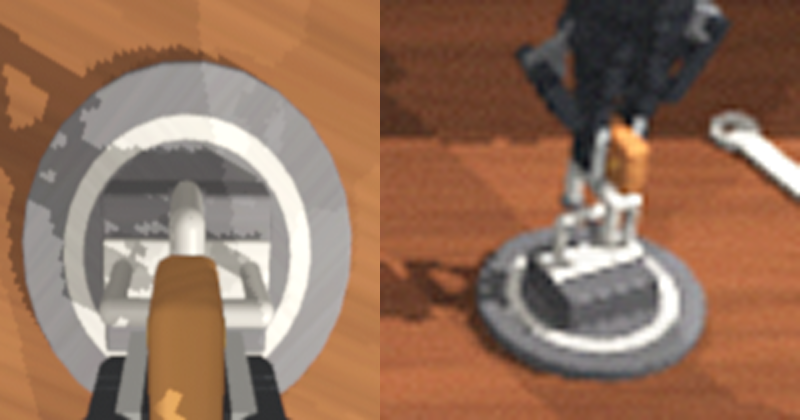

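The die sits flat inside the plate's ring and the hook is clipped. Lower until the cross-piece nearly rests on the bar, then release.

Request:
step_arm --moves '[[[0, 0, 1], 0, 1], [[0, 0, 2], 0, 1], [[0, 0, 3], 0, 1], [[0, 0, 4], 0, 1], [[0, 0, 5], 0, 1], [[0, 0, 6], 0, 1], [[0, 0, 6], 0, 1]]'

```text
time_s: 30.8
position: [0.5051, 0.3006, 0.0995]
tcp_rot: [0.62, -3.08, 0.0]
wrist_force: [0.5, 0.2, -1.8]
finger_gap: 0.0153
```

Request:
step_arm --moves '[[[0, 0, 1], 0, 1], [[0, 0, 1], 0, 1]]'

```text
time_s: 31.05
position: [0.5052, 0.3007, 0.0986]
tcp_rot: [-0.62, 3.08, 0.0]
wrist_force: [0.3, -0.3, -2.0]
finger_gap: 0.0155
```

Request:
step_arm --moves '[[[0, 0, 0], 0, 0.78], [[0, 0, 0], 0, 0.74], [[0, 0, 0], 0, 0.7], [[0, 0, 0], 0, 0.6], [[0, 0, 0], 0, 0.5], [[0, 0, 0], 0, 0.35], [[0, 0, 0], 0, 0.2], [[0, 0, 0], 0, 0], [[0, 0, 0], 0, 0], [[0, 0, 0], 0, 0]]'

```text
time_s: 32.3
position: [0.5051, 0.3006, 0.0986]
tcp_rot: [-0.62, 3.08, 0.0]
wrist_force: [-1.1, 0.5, 0.5]
finger_gap: 0.0855
```

Request:
step_arm --moves '[[[0, 0, -5], 0, 0], [[0, 0, -12], 0, 0], [[0, 0, -22], 0, 0], [[0, 0, -35], 0, 0], [[0, 0, -55], 0, 0], [[0, 0, -85], 0, 0], [[0, 0, -120], 0, 0], [[0, 0, -140], 0, 0], [[0, 0, -140], 0, 0]]'

```text
time_s: 33.42
position: [0.5061, 0.3011, 0.241]
tcp_rot: [-0.619, 3.076, 0.003]
wrist_force: [0.2, 0.9, -0.7]
finger_gap: 0.0854
```

Run:
```python
from h import *
import pickle
to(.505,.3,.1,112.7)
w=snap('wrist');s=snap('scene');t=snap('top');pickle.dump((w,s,t),open('G.pkl','wb'))
hsv=cv2.cvtColor(w['pixels'],cv2.COLOR_BGR2HSV)
c=proj(w,[[.509,.302,.034],[.509,.302,.076]]);print(c)
m=((abs(hsv[...,0].astype(int)-17)<4)&(hsv[...,1]>120)&(hsv[...,2]>200)).astype(np.uint8)
m=cv2.morphologyEx(m,cv2.MORPH_OPEN,np.ones((3,3)))
for k in cv2.findContours(m,0,2)[0]:
    r=cv2.minAreaRect(k)
    if cv2.contourArea(k)>150 and np.hypot(*(np.array(r[0])-c[0]))<120: print('grip?',r)
```

```text
shift [  2.1  -0.8 141. ] turn 0.1 | y heading 112.8 z [ 0.004  0.003 -1.   ] t 33.425 pos [0.5061 0.3011 0.241 ] F [ 0.2  0.9 -0.7] q7 1.44 gap 0.0854
[[282.85398631 189.76763843]
 [282.90398929 198.1860598 ]]
```

Request:
step_arm --moves '[[[0, 0, 0], 0, 0], [[0, 0, 0], 0, 0], [[0, 0, 0], 0, 0], [[0, 0, 0], 0, 0]]'

```text
time_s: 34.08
position: [0.5051, 0.3005, 0.2384]
tcp_rot: [0.62, -3.08, 0.0]
wrist_force: [0.2, 0.5, -0.0]
finger_gap: 0.0856
```

Run:
```python
from h import *
import pickle
w=snap('wrist');t=snap('scene');w2=snap('wrist')
print('diff',np.abs(w['pixels'].astype(int)-w2['pixels']).max(2)[130:260,210:360].max())
hsv=cv2.cvtColor(w['pixels'],cv2.COLOR_BGR2HSV);p0=proj(w,[[.509,.302,.05]])[0]
a=pickle.load(open('top0.pkl','rb'))
for nm,m in(('orange',(hsv[...,0]>9)&(hsv[...,0]<22)&(hsv[...,1]>90)&(hsv[...,2]>90)),):
    # orange inside plate disc outline
    q=proj(w,[[.509+.07*np.cos(x),.302+.07*np.sin(x),.01] for x in np.linspace(0,6.28,60)]).astype(np.int32)
    D=np.zeros(m.shape,np.uint8);cv2.fillPoly(D,[q],1);mm=(m&(D>0)).astype(np.uint8)
    mm=cv2.morphologyEx(mm,cv2.MORPH_OPEN,np.ones((3,3)))
    for k in cv2.findContours(mm,0,2)[0]:
        if cv2.contourArea(k)>60:
            r=cv2.minAreaRect(k);print(nm,cv2.contourArea(k),r,onz(w,*r[0],.07))
cv2.imwrite('pics/wH.png',np.hstack([cv2.resize(w['pixels'][120:280,200:370],(400,400),interpolation=2),cv2.resize(t['pixels'][160:250,335:425],(400,400),interpolation=2)]))
```

```text
diff 20
orange 962.5 ((242.50283813476562, 169.76510620117188), (27.40888786315918, 43.17660140991211), 34.38034439086914) [0.49615245 0.25016134 0.07      ]
```

Run:
```python
from h import *
w=snap('wrist');hsv=cv2.cvtColor(w['pixels'],cv2.COLOR_BGR2HSV)
for v in range(124,262,3):
    print(v,''.join('o' if s>90 and vv>90 else ('#' if vv<120 and s<90 else ('W' if vv>200 and s<60 else ('+' if vv>150 and s<90 else '.'))) for h,s,vv in hsv[v,206:366:2]))
```

```text
124 oooooooooooooooooooooooooooooooooooooooooooooooooooooooooooooooooooooooooooooooo
127 o..ooooooooooooooooooooooooooooooooooooooooooooooooooooooooooooooooooooooooooooo
130 ooo.ooo.oooooooooooooooooooo...........ooooooooooooooooooooooooooooooooooooooooo
133 o.oooo....ooooooooooooooo.......##############oooooooooooooooooooooooooooooooooo
136 o.....ooo...ooooooooooo.....############.........#oooooooooooooooooooooooooooooo
139 o........oooooooooooooooo################............ooooooooooooooooooooooooooo
142 o............ooooo..o..###################.............ooooooooooooooooooooooooo
145 oo............ooooooo#####################...............ooooooooooooooooooooooo
148 oo.............ooooooo#####.####..++++++++W++..............ooooooooooooooooooooo
151 ooo..........ooooooooooo#####.++++++++++++WWWWW++...........oooooooooooooooooooo
154 oo..........oooooooooooooo.+WWWWW+++++...++WWWWWWW+..........ooooooooooooooooooo
157 oooo.......ooooooooooooooooo+...#############.+WWWWW+.........oooooooooooooooooo
160 ooooooo..ooooooooooooooooooooo#################..+WWWW.........ooooooooooooo
[... 2109 characters left out ...]
oooooooooooooooooooo
238 ooooooooooooooooooooooooooooooooooo.######..oooooooooooooooooooooooooooooooooooo
241 oooooooooooooooooooooooooooooooooooooooooooooooooooooooooooooooooooooooooooooooo
244 oooooooooooooooooooooooooooooooooooooooooooooooooooooooooooooooooooooooooooooooo
247 oooooooooooooooooooooooooooooooooooooooooooooooooooooooooooooooooooooooooooooooo
250 oooooooooooooooooooooooooooooooooooooooooooooooooooooooooooooooooooooooooooooooo
253 oooooooooooooooooooooooooooooooooooooooooooooooooooooooooooooooooooooooooooooooo
256 oooooooooooooooooooooooooooooooooooooooooooooooooooooooooooooooooooooooooooooooo
259 oooooooooooooooooooooooooooooooooooooooooooooooooooooooooooooooooooooooooooooooo
```

```bash
python3 -c "
from station import manip
print(manip.state()['time_s'],manip.close_job())"
```

```text
the job is handed in; nothing more can be done
34.275 None
```

I clipped the hook onto the staple, lifted the die out of its tray by the handle, and set it down on the plate. I then let go and handed the job in at 34.3 s.

- **Clipping:** I felt the bar against the nose leg at about 4 N of side force, then pushed down. The vertical force fell from about 4 N to the bare weight of the hook at the moment the gate should have snapped. The highest force I read against the die was about 5 N.
- **Lifting:** the wrist read about −8.5 N, the weight of hook and die together, and a picture showed the die hanging clear of the tray. It hung tilted, but levelled as it touched down.
- **Setting down:** a picture taken before release showed the die flat and roughly centred inside the plate's ring, with the hook still clipped.
- **After letting go:** the gripper is open and about 14 cm above the release height. I had used up the 12 pictures, so I checked from pixel data only. The staple bar is level, the loop is still around it, and the hook has tipped over sideways with its grip leaning past the die.

**Less certain:**
- I never saw the gate itself; that it is shut rests on the force drop and on its carrying the die.
- I did not measure the die's final offset from the plate's middle.
- Two frames taken just before hand-in differed by up to 20 grey levels around the die. I took this as image noise or the arm settling, not as movement of the hook.
- The scene camera put the plate's centre about 13 mm from the wrist camera's estimate. I used the wrist's, which came from a cleaner circle fit.

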